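# Start frozen toast: set browning, press the lever, tap the snowflake key

## Task

Two slices of frozen bread stand in the toaster; start it for them with light touches of the fingertips, without gripping or lifting anything. First push the browning slider on the toaster's top all the way to its dark end, on the right, where the dots are biggest; then press the front lever down until it catches and stays down by itself; then tap the snowflake key, the left one of the three round keys, and let it come back up. Be gentle, press neither of the other two keys, do not shove the toaster away, and leave the plate, tea box, mug and teaspoon where they are.

Things in the scene. Friction and masses are not known exactly. Their poses are not given: they have to be found in the camera images.
- toaster: Two-slice toaster, 240 mm long (x) x 164 mm wide (y) x 178 mm high, black end caps and steel sides, about 2 kg, loose: a sideways push of several N slides it. Origin: centre of its underside; x from front to rear, y to the left seen from the front, z up. The front faces the robot.
- deck (a point): Centre of the flat control deck, the front 75 mm of the toaster's top, 178 mm above the worktop. Behind it run two slots along x with a bread slice in each, the slices begin 30 mm behind the slider's line, stand 37 mm above the deck while the lever is up and sink with it.
- browning (a joint): Position of the browning slider in m: 0 = left end (light), 0.050 = right end (dark, fully home). It moves towards the toaster's -y along a track of dots that grow to the right, takes about 1 N to move and stays where it is left.
- browning_knob (a point): Centre of the browning slider's grey knob, which stands 14 mm high on the deck and measures 16 mm (toaster's x) x 12 mm (y); this point is 7.5 mm above the deck, 66 mm in front of the toaster's origin, and moves with the knob. 34 mm behind the line of the three keys.
- lever (a joint): Downward travel of the lever in m: 0 = up; it springs back up (up to about 6 N) when let go before 0.026; past that a catch snaps it down and holds it at its rigid stop, 0.038; no need to push against the stop.
- lever_pad (a point): Centre of the upper face of the lever's grey finger pad, 30 mm (x) x 46 mm (y), 11 mm thick, which sticks out of the front face (pad centre 26 mm in front of the face, 146 mm in front of the toaster's origin). This face is 172 mm above the worktop with the lever up and 134 mm when it is caught. Moves with the lever, straight down.
- frozen_key (a joint): Downward travel of the snowflake key in m: 0 = up, 0.005 = bottom. Spring key, 0.8 N to start and 2.8 N at the bottom; it comes back up when let go. A tap counts from 0.003.
- frozen_key_top (a point): Centre of the top of the snowflake key (frozen bread): black round key, 18 mm across, 5.5 mm above the deck, with a six-armed pale star on it; the left one (toaster's +y) of three equal keys in a row across the deck, 42 mm apart. Moves with the key.
- reheat_key (a joint): Downward travel of the middle key (two chevrons), like the snowflake key; not to be pressed.
- stop_key (a joint): Downward travel of the right key (a cross), like the snowflake key; not to be pressed.
- plate: White plate, 170 mm across, 18 mm high, loose, to the right of the toaster. Origin: centre of its underside. To be left alone.
- tea_box: Red cardboard tea box, 58 x 74 mm, 63 mm high, loose, standing to the right of the mug, behind the plate. Origin: centre of its underside. To be left alone.
- mug: White mug with a green band, 84 mm across, 92 mm high, loose, beside the right flank of the toaster. Origin: centre of its underside. To be left alone.
- teaspoon: Metal teaspoon, 138 x 28 x 12 mm, lying loose on the worktop to the right of the plate. Origin: centre of its underside. To be left alone.

How it is judged:
On the way, in this order (a step that is already met when the one before it is completed fails the run):
1. the browning slider is at its dark (right) end, the lever still up (value of joint browning above 0.046 m and value of joint lever below 0.01 m), for 0.1 s.
2. the lever is caught down (value of joint lever above 0.033 m and value of joint browning above 0.045 m), for 0.2 s.
3. the snowflake key is tapped while the lever is down (value of joint frozen_key above 0.003 m and value of joint lever above 0.033 m), for 0.02 s.
At the end, for the whole second after the job is handed in: The browning slider is within 5 mm of its dark end, the lever is held down by its catch (travel over 33 mm, no finger on it), all three keys are up again, the toaster stands within 30 mm of where it stood and plate, tea box, mug and teaspoon within 20 mm of where they were (all of step 2 and value of joint each of frozen_key, reheat_key, stop_key below 0.001 m and distance of toaster from where it was at the start of the episode below 0.03 m and linear speed of toaster below 0.02 m/s and distance of each of plate, tea_box, mug, teaspoon from where it was at the start of the episode below 0.02 m); the robot touches nothing.
It fails at once if the lever is pressed down before the browning slider is at its dark end (value of joint lever above 0.015 m and value of joint browning below 0.044 m).
It fails at once if the snowflake key is pressed while the lever is not down (value of joint frozen_key above 0.0025 m and value of joint lever below 0.03 m).
It fails at once if the middle or the right key is pressed (value of joint any of reheat_key, stop_key above 0.0025 m).
It fails at once if the toaster is pressed hard (over 30 N), shoved over 30 mm, lifted or tipped (contact force between any of the fingers, the arm and toaster above 30 N or distance of toaster from where it was at the start of the episode above 0.03 m or angle between toaster's own z axis and vertical above 0.08 rad).
It fails at once if the plate, tea box, mug or teaspoon is moved (distance of any of plate, tea_box, mug, teaspoon from where it was at the start of the episode above 0.02 m).
It also fails if it takes over 45 s, if anything falls off the work surface, if the arm or the gripper's body presses on something with over 40 N, if the wrist force passes 120 N, or if a joint passes its speed limit or range.

## Robot

A 6-joint arm with a two-finger parallel gripper is mounted at the origin on a cart in front of the work surface, level with it; the furniture and walls round the work are solid. World frame = base frame: x ahead of the robot, y to its left, z up, the work surface at z = 0. Lengths are in m, angles in rad, forces in N, time in s.
With the tool pointing down it reaches from about 0.4 to 0.925 m from the base axis. Payload 12.5 kg.
Tool frame: the origin (TCP) lies midway between the tips of the shut fingers; the grasp point (between the pads) lies 19 mm behind it; z points along the fingers, y is the line along which they close (so a half turn about z gives the same grasp; the last joint's range is limited). The gripper opens to 95 mm and grips with 3 to 60 N. Pads are 20 mm wide; open, the fingers measure 119 mm over their backs; the gripper's body (75 mm by 180 mm) begins 59 mm behind the grasp point.
Start: joints at [-1.344, 0.491, 1.559, -0, 1.092, -0.106], TCP at [0.204, -0.591, 0.181] pointing down, gripper open.
Joint ranges: [-3.1, 3.1], [-0.84, 2.19], [0.05, 2.79], [-1.13, 4.28], [0.06, 2.93], [-2.69, 2.69]. Speed limits (rad/s): [2.22, 2.22, 2.79, 3.14, 3.14, 3.14].

## Interface

Orientations are given as a unit quaternion [x, y, z, w].
In Python, from rig import * gives the robot as it stands.
- The arm moves only by the tool arm_command, never from a script. Its argument "targets" is a list of rows, each a list of 7 numbers: the turn, a rotation vector about the tool's x, y, z in rad, then the shift along the tool's x, y, z in cm, then the closure, from -1 (fully open) to 1 (shut). In form: [[wx, wy, wz, dx, dy, dz, hand], ...]. A call has 1 to 12 rows; each row is the pose to reach, as a shift and turn from the pose commanded when the call began, along the tool's axes at that moment; what a row does not reach only later rows make up. A row lasts 1/12 s, in which the tool goes at most 41.7 mm and 7.16 degrees, less where a joint would pass 70% of its speed; a pose out of reach is approached as far as the arm can. A call with a gripper value outside its range is refused whole. The fingers move at their own pace and stop on an object; the grip force is fixed at half the most. Time passes only in rows, so rows that repeat a pose let the fingers close. It gives the time, the measured TCP pose, the force, the opening and the grip force at its end, in the units of the state.
- observe(): the state, without advancing time (a new reading comes with each control period).
- capture(name): name is "side" or "top" or "wrist"; returns (picture, depth): 420x560x3 uint8, red, green, blue; 420x560 float32, m along the optical axis (not along the pixel's ray), 0 where there is no reading.
- camera_info(name): a dict with "camera_matrix" (3x3 intrinsics, pixels), "k1" (the pictures are not rectified: a ray, as slopes to the right and down, at radius r is drawn at 1 + k1 r^2 times it, then the intrinsics apply), "camera_from_world" (4x4, takes a point from world to camera coordinates). Camera axes: x right, y down, z forward; pixel columns grow to the right and rows downward; lengths in m; the calibration is good to about 2 mm. A picture is of the moment at which its call begins: read the wrist's pose just before it. camera_info takes no time and is no camera call; for the wrist camera it gives the pose at the moment of the call.
- job_done(): hands the job in; it is judged then, once.
The state is a dict: "clock": time; "joint_pos": joint angles; "joint_vel": joint speeds; "joint_torque": joint torques, N m; "tcp_pos": TCP position; "ee_rot": TCP orientation; "ft_force": force on the tool from outside, world axes, zero at the start; "torque": the same for the moment, N m; "gripper_width": finger opening in m; "grasp_force": force on a finger pad.
Only numpy, scipy, OpenCV 4.12 (cv2) and the standard library are available. Lean on these libraries where they do the work, as an engineer would, in place of code of your own. Each camera call takes 0.05 s, during which the arm holds its last target. There are 200 camera calls.

## Working session

There is one attempt and no reset: what is moved stays moved. The work goes in short steps, Python scripts to look and compute and a tool call to move; the robot and the scene stay as the last step left them, time stands still between calls to the robot, and variables do not carry over. Pictures are saved under pics/ and viewed, at most 10 in all, crops included, and the job is handed in when it is done.

Besides the shell and the picture viewer there is one more tool, called by a JSON object that holds its "name" and its "arguments", one argument or row to a line. arm_command: Moves the arm, as the interface text tells. Its arguments: {"type":"object","properties":{"targets":{"type":"array","items":{"type":"array","items":{"type":"number"}}}},"required":["targets"]}

```bash
mkdir -p pics; ls; python3 - <<'E'
from rig import *
import cv2,numpy as np
s=observe();print(s)
for n in("top","side"):
    p,d=capture(n);cv2.imwrite(f"pics/{n}0.png",p[:,:,::-1]);np.save(f"{n}0.npy",d);np.save(f"{n}0p.npy",p);print(n,camera_info(n))
E
```

```text
pics
{'clock': 0.0, 'joint_pos': array([-1.34362860e+00,  4.91610260e-01,  1.55947821e+00, -9.51757990e-06,
        1.09168224e+00, -1.05636484e-01]), 'joint_vel': array([ 0.0006031 ,  0.00095334,  0.00046373,  0.0014281 , -0.00167281,
        0.00281831]), 'joint_torque': array([-1.45575115e-03, -6.12648511e+01, -2.58188814e+01,  6.92610419e-02,
        4.81586263e-02, -5.84447912e-05]), 'tcp_pos': array([ 0.20411554, -0.59042115,  0.18082037]), 'ee_rot': array([ 9.86186552e-01,  1.65637370e-01, -3.99846758e-05, -5.87687157e-04]), 'ft_force': array([0.9270865 , 0.44922521, 0.19265271]), 'torque': array([-0.03183433,  0.04796182, -0.013844  ]), 'grasp_force': 0.0, 'gripper_width': 0.09535023499402387}
top {'camera_matrix': array([[436.971463  ,   0.        , 288.32397713],
       [  0.        , 436.971463  , 204.49838173],
       [  0.        ,   0.        ,   1.        ]]), 'k1': -0.01191955485483627, 'camera_from_world': array([[ 0.02860162, -0.99945831,  0.01627975, -0.28796102],
       [-0.98752329, -0.03077562, -0.15443643,  0.58169529],
       [ 0.15485379, -0.0116595 , -0.98786859,  0.89788061],
       [ 0.        ,  0.        ,  0.        ,  1.        ]])}
side {'camera_matrix': array([[541.57810489,   0.        , 285.29220955],
       [  0.        , 541.57810489, 205.08574908],
       [  0.        ,   0.        ,   1.        ]]), 'k1': -0.09454573771895933, 'camera_from_world': array([[ 0.97880307, -0.20417605,  0.01602134, -0.62797706],
       [-0.06170072, -0.36857135, -0.92754956,  0.06405264],
       [ 0.19528841,  0.90689983, -0.37335657,  1.21773416],
       [ 0.        ,  0.        ,  0.        ,  1.        ]])}
```

View pics/top0.png

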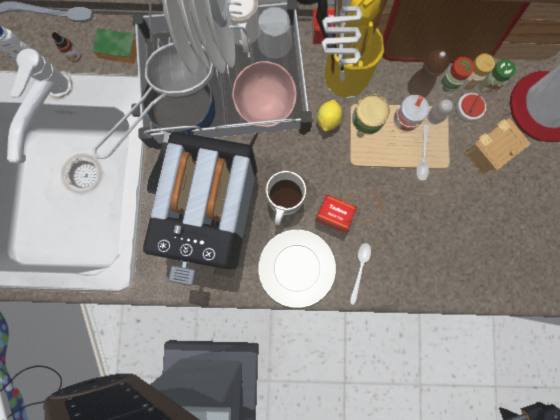

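View pics/side0.png

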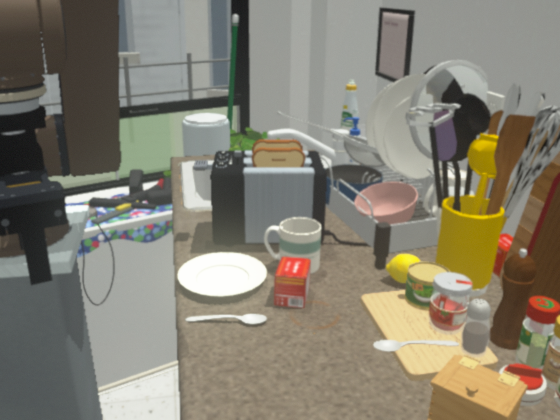

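The top view shows the toaster at about (150–255, 137–285). The keys are at about (164,246), (186,250) and (208,254), the knob near (178,229), and the lever pad near (182,274). The tea box, mug, plate and spoon are on its right. Next I'll refine these with pixel masks and an enlarged crop.

```bash
cat > h.py <<'E'
import cv2,numpy as np
from rig import *
def ray(ci,uv,z):
    K=np.array(ci["camera_matrix"]);T=np.array(ci["camera_from_world"])
    a=cv2.undistortPoints(np.array([[uv]],float),K,np.array([ci["k1"],0,0,0,0]))[0,0]
    R,t=T[:3,:3],T[:3,3];o=-R.T@t;d=R.T@np.array([a[0],a[1],1])
    return o+d*(z-o[2])/d[2]
E
python3 - <<'E'
from h import *
ci=camera_info("top");p=np.load("top0p.npy")
cv2.imwrite("pics/top0c.png",cv2.resize(p[210:295,135:250,::-1],None,fx=6.5,fy=6.5,interpolation=cv2.INTER_CUBIC))
for n,uv,z in(("fro",(164,246),.1835),("reh",(186,250),.1835),("stop",(208,254),.1835),("knob",(178,229),.192),("pad",(182,274),.172)):print(n,ray(ci,uv,z).round(4))
E
```

```text
fro [ 0.4855 -0.0454  0.1835]
reh [ 0.4795 -0.0857  0.1835]
stop [ 0.4734 -0.1259  0.1835]
knob [ 0.5164 -0.0707  0.192 ]
pad [ 0.4362 -0.0787  0.172 ]
```

View pics/top0c.png

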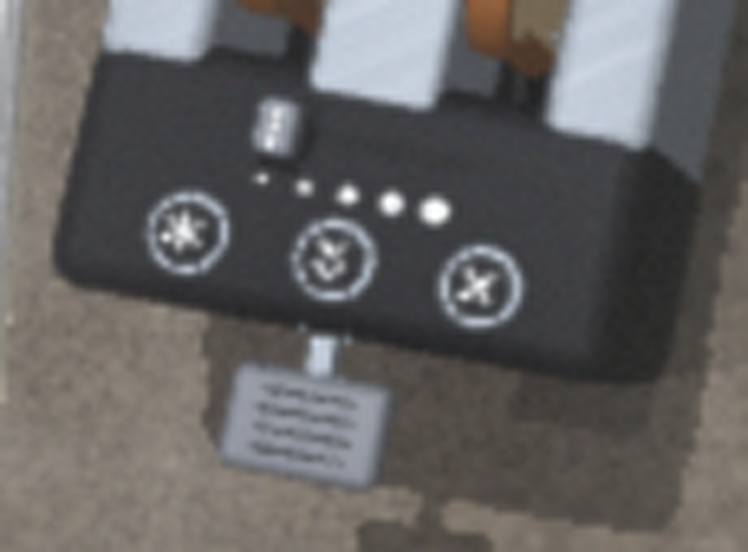

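The crop confirms the layout: the key rings in source pixels are about (163.4,245.4), (185.9,249.6) and (208.6,253.6). The knob is at (177,228.7), at the light end near the smallest dot, and the pad is at (181.5,275.3).

```bash
cat >> h.py <<'E'
from scipy.spatial.transform import Rotation as Ro
def shift(xyz,yaw=None):
    s=observe();R=Ro.from_quat(s["ee_rot"]);d=R.inv().apply(np.array(xyz)-s["tcp_pos"])*100
    rv=None
    if yaw is not None:
        c,sn=np.cos(yaw),np.sin(yaw);G=Ro.from_matrix([[c,sn,0],[sn,-c,0],[0,0,-1]]);rv=(R.inv()*G).as_rotvec().round(3)
    return rv,d.round(2)
E
python3 - <<'E'
from h import *
ci=camera_info("top")
P={n:ray(ci,uv,z) for n,uv,z in(("fro",(163.4,245.4),.1835),("reh",(185.9,249.6),.1835),("stop",(208.6,253.6),.1835),("knob",(177,228.7),.192),("pad",(181.5,275),.172))}
for n in P:print(n,P[n].round(4))
v=P["fro"]-P["stop"];yaw=np.arctan2(-v[0],v[1]);print(yaw,np.linalg.norm(v)/2)
ex=np.array([np.cos(yaw),np.sin(yaw),0]);ey=np.array([-np.sin(yaw),np.cos(yaw),0])
for n in P:print(n,"rel reheat x,y",((P[n]-P["reh"])@ex).round(4),((P[n]-P["reh"])@ey).round(4))
t=P["knob"]+ey*.035;t[2]=.27;print(t,shift(t,yaw))
E
```

```text
fro [ 0.4865 -0.0443  0.1835]
reh [ 0.4802 -0.0855  0.1835]
stop [ 0.4742 -0.127   0.1835]
knob [ 0.5169 -0.0689  0.192 ]
pad [ 0.4344 -0.078   0.172 ]
-0.1481261855903038 0.04181210161970889
fro rel reheat x,y 0.0002 0.0417
reh rel reheat x,y 0.0 0.0
stop rel reheat x,y 0.0002 -0.0419
knob rel reheat x,y 0.0339 0.0218
pad rel reheat x,y -0.0464 0.0007
[ 0.52204133 -0.03428788  0.27      ] (array([-0.001,  0.   ,  0.481]), array([ 48.22, -42.19,  -8.86]))
```

{"name": "arm_command", "arguments": {
  "targets": [
    [0,0,0,0,0,-4,1],
    [0,0,0,0,0,-8.86,1],
    [0,0,0.1,3,-2.6,-8.86,1],
    [0,0,0.2,6,-5.2,-8.86,1],
    [0,0,0.3,9,-7.9,-8.86,1],
    [0,0,0.4,12,-10.5,-8.86,1],
    [0,0,0.481,15,-13.1,-8.86,1],
    [0,0,0.481,18,-15.7,-8.86,1],
    [0,0,0.481,21,-18.4,-8.86,1],
    [0,0,0.481,24,-21,-8.86,1],
    [0,0,0.481,27,-23.6,-8.86,1],
    [0,0,0.481,30,-26.2,-8.86,1]
  ]
}}

```text
clock: 1.1
tcp_pos: [0.4026, -0.2432, 0.27]
ee_rot: [0.997, -0.074, -0.0, -0.0]
ft_force: [1.3, -0.6, 0.1]
gripper_width: 0.0202
grasp_force: 0.0
```

```bash
python3 - <<'E'
from h import *
print(shift([.522,-.0343,.27],-.148),observe()["gripper_width"])
E
```

```text
(array([ 0.,  0., -0.]), array([  8.72, -22.43,  -0.  ])) 0.020242605800240263
```

{"name": "arm_command", "arguments": {
  "targets": [
    [0,0,0,1.5,-3.7,0,1],
    [0,0,0,2.9,-7.5,0,1],
    [0,0,0,4.4,-11.2,0,1],
    [0,0,0,5.8,-15,0,1],
    [0,0,0,7.3,-18.7,0,1],
    [0,0,0,8.7,-22.4,0,1],
    [0,0,0,8.7,-22.4,0,1],
    [0,0,0,8.7,-22.4,0,1]
  ]
}}

```text
clock: 1.77
tcp_pos: [0.5216, -0.0347, 0.2695]
ee_rot: [0.997, -0.072, -0.001, -0.0]
ft_force: [0.1, -0.7, 0.4]
gripper_width: 0.0002
grasp_force: 0.0
```

```bash
python3 - <<'E'
from h import *
s=observe();print(shift([.522,-.0343,.27],-.148),s["gripper_width"],s["ft_force"])
ci=camera_info("wrist");p,d=capture("wrist");cv2.imwrite("pics/w1.png",p[:,:,::-1]);np.save("w1.npy",p)
import pickle;pickle.dump(ci,open("w1.pkl","wb"))
T=np.array(ci["camera_from_world"]);print(-T[:3,:3].T@T[:3,3])
E
```

```text
(array([0.   , 0.001, 0.003]), array([ 0.04, -0.04, -0.06])) 0.0001604981598817372 [ 0.09000504 -0.69782507  0.39594331]
[ 0.60382927 -0.04735189  0.4742152 ]
```

View pics/w1.png

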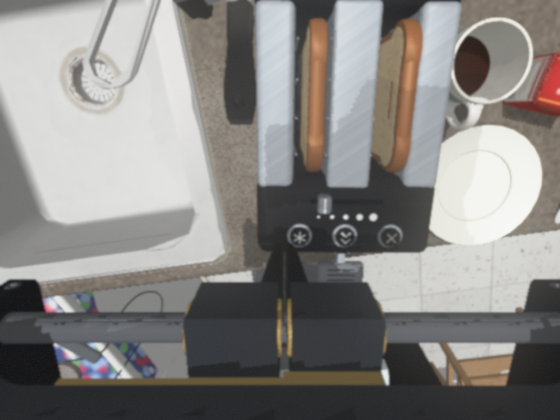

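The wrist view shows the keys at (299,236), (345,236) and (391,236), and the knob at (324,205). The shut fingertips are in front, around (285,245).

```bash
python3 - <<'E'
from h import *
import pickle;ci=pickle.load(open("w1.pkl","rb"))
for n,uv,z in(("fro",(299,236),.1835),("reh",(345,236),.1835),("stop",(391,236),.1835),("knobtop",(324.5,201),.192)):print(n,ray(ci,uv,z).round(4))
E
```

```text
fro [ 0.4857 -0.0442  0.1835]
reh [ 0.4797 -0.086   0.1835]
stop [ 0.4736 -0.1278  0.1835]
knobtop [ 0.5182 -0.0703  0.192 ]
```

{"name": "arm_command", "arguments": {
  "targets": [
    [0,0,0,0,0,3,1],
    [0,0,0,0,0,6,1],
    [0,0,0,0,0,7.5,1],
    [0,0,0,0,0,8.2,1],
    [0,0,0,0,0,8.5,1],
    [0,0,0,0,0,8.5,1],
    [0,0,0,0,0,8.5,1]
  ]
}}

```text
clock: 2.4
tcp_pos: [0.5216, -0.037, 0.186]
ee_rot: [0.997, -0.074, 0.001, 0.0]
ft_force: [-0.1, -0.0, 0.3]
gripper_width: 0.0005
grasp_force: 0.0
```

{"name": "arm_command", "arguments": {
  "targets": [
    [0,0,0,0,0.8,0,1],
    [0,0,0,0,1.4,0,1],
    [0,0,0,0,2,0,1],
    [0,0,0,0,2.6,0,1],
    [0,0,0,0,3.2,0,1],
    [0,0,0,0,3.8,0,1],
    [0,0,0,0,4.4,0,1],
    [0,0,0,0,4.9,0,1],
    [0,0,0,0,5.3,0,1],
    [0,0,0,0,5.6,0,1],
    [0,0,0,0,5.7,0,1],
    [0,0,0,0,5.7,0,1]
  ]
}}

```text
clock: 3.4
tcp_pos: [0.5128, -0.0929, 0.185]
ee_rot: [0.997, -0.074, 0.0, 0.0]
ft_force: [-0.0, 1.0, -0.7]
gripper_width: 0.0004
grasp_force: 0.0
```

```bash
python3 - <<'E'
from h import *
s=observe();print(s["tcp_pos"],s["ft_force"])
p,d=capture("top");cv2.imwrite("pics/t2.png",cv2.resize(p[190:295,135:250,::-1],None,fx=5,fy=5,interpolation=cv2.INTER_CUBIC))
E
```

```text
[ 0.51283464 -0.09293206  0.18499926] [-5.05422302e-04  1.02319810e+00 -7.41432550e-01]
```

View pics/t2.png

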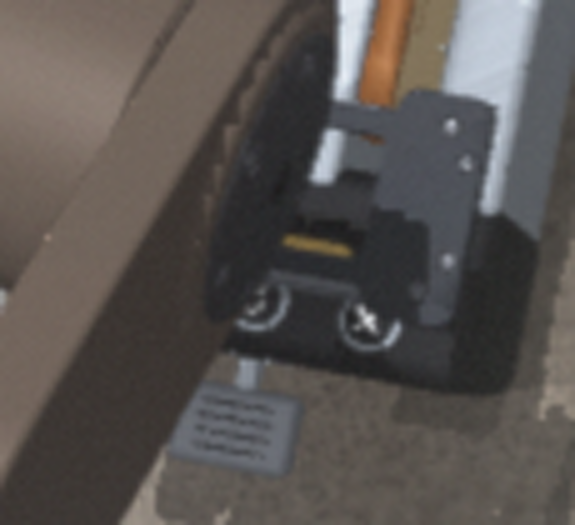

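The hand hides the knob in this view; the keys at (262,300) and (370,322) in the crop haven't moved. The 1 N force fits a knob that is sliding, so I'll push on in small steps until it stops.

{"name": "arm_command", "arguments": {
  "targets": [
    [0,0,0,0,0.2,0,1],
    [0,0,0,0,0.4,0,1],
    [0,0,0,0,0.4,0,1]
  ]
}}

```text
clock: 3.7
tcp_pos: [0.5123, -0.0969, 0.185]
ee_rot: [0.997, -0.074, 0.0, 0.0]
ft_force: [0.0, -0.1, 0.2]
gripper_width: 0.0003
grasp_force: 0.0
```

{"name": "arm_command", "arguments": {
  "targets": [
    [0,0,0,0,0.1,0,1],
    [0,0,0,0,0.2,0,1],
    [0,0,0,0,0.2,0,1]
  ]
}}

```text
clock: 3.95
tcp_pos: [0.512, -0.0988, 0.185]
ee_rot: [0.997, -0.074, 0.0, 0.0]
ft_force: [0.2, 0.6, 0.2]
gripper_width: 0.0001
grasp_force: 0.0
```

{"name": "arm_command", "arguments": {
  "targets": [
    [0,0,0,0,0.1,0,1],
    [0,0,0,0,0.2,0,1],
    [0,0,0,0,0.2,0,1]
  ]
}}

```text
clock: 4.2
tcp_pos: [0.5117, -0.1008, 0.185]
ee_rot: [0.997, -0.074, 0.0, 0.0]
ft_force: [0.4, -0.5, -0.1]
gripper_width: 0.0006
grasp_force: 0.0
```

```bash
python3 - <<'E'
from h import *
s=observe();print(s["tcp_pos"],s["ft_force"])
p,d=capture("wrist");cv2.imwrite("pics/w2.png",cv2.resize(p[150:280,220:420,::-1],None,fx=4,fy=4,interpolation=cv2.INTER_CUBIC))
E
```

```text
[ 0.51166839 -0.10083123  0.18503288] [ 0.3519307  -0.54105945 -0.11526802]
```

View pics/w2.png

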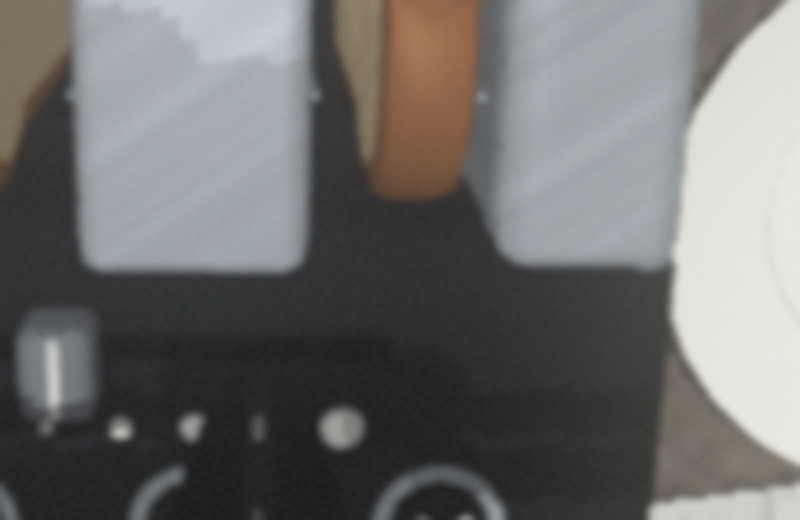

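The knob hasn't moved: it is still at the smallest dot, about (57,365) in the crop. The fingertips must have missed it, so I'll check the real geometry with depth.

```bash
cat >> h.py <<'E'
def cloud(name):
    ci=camera_info(name);p,d=capture(name);K=np.array(ci["camera_matrix"]);T=np.array(ci["camera_from_world"])
    v,u=np.mgrid[:420,:560];uv=np.stack([u,v],-1).reshape(-1,1,2).astype(float)
    a=cv2.undistortPoints(uv,K,np.array([ci["k1"],0,0,0,0])).reshape(420,560,2)
    X=np.dstack([a*d[...,None],d])-T[:3,3];return p,d,X@T[:3,:3]
E
python3 - <<'E'
from h import *
p,d,W=cloud("wrist")
yaw=-.148;ex=np.array([np.cos(yaw),np.sin(yaw),0]);ey=np.array([-np.sin(yaw),np.cos(yaw),0])
Q=np.dstack([(W-[.48,-.0857,0])@ex,(W-[.48,-.0857,0])@ey,W[...,2]])
s=observe();t=s["tcp_pos"]-[.48,-.0857,0];print("tcp",t@ex,t@ey,s["tcp_pos"][2])
for v in range(215,275,6):
    print(v,[tuple((Q[v,u]*1000).astype(int)) if d[v,u]>0 else 0 for u in (234,255,270,280,285,290,300,315,330)])
E
```

```text
tcp 0.03355732197778937 -0.010158361167492748 0.18502573016741997
215 [(np.int64(46), np.int64(21), np.int64(179)), (np.int64(46), np.int64(7), np.int64(179)), (np.int64(46), np.int64(-1), np.int64(179)), (np.int64(46), np.int64(-8), np.int64(180)), (np.int64(47), np.int64(-11), np.int64(180)), (np.int64(46), np.int64(-14), np.int64(180)), (np.int64(46), np.int64(-21), np.int64(178)), (np.int64(46), np.int64(-31), np.int64(178)), (np.int64(45), np.int64(-41), np.int64(177))]
221 [(np.int64(42), np.int64(21), np.int64(180)), (np.int64(42), np.int64(8), np.int64(179)), (np.int64(42), np.int64(-1), np.int64(180)), (np.int64(42), np.int64(-8), np.int64(180)), (np.int64(42), np.int64(-11), np.int64(178)), (np.int64(42), np.int64(-14), np.int64(178)), (np.int64(42), np.int64(-21), np.int64(180)), (np.int64(42), np.int64(-31), np.int64(180)), (np.int64(42), np.int64(-41), np.int64(180))]
227 [(np.int64(40), np.int64(21), np.int64(185)), (np.int64(37), np.int64(8), np.int64(178)), (np.int64(38), np.int64(-1), np.int64(179)), (np.int64(38), np.int64(-8), np.int64(178)), (np.int64(38), np.int6
[... 2401 characters left out ...]
np.int64(243)), (np.int64(44), np.int64(-9), np.int64(244)), (np.int64(42), np.int64(-11), np.int64(240)), (np.int64(43), np.int64(-13), np.int64(242)), (np.int64(43), np.int64(-18), np.int64(243)), (np.int64(12), np.int64(-32), np.int64(180)), (np.int64(12), np.int64(-42), np.int64(179))]
269 [(np.int64(8), np.int64(23), np.int64(180)), (np.int64(8), np.int64(8), np.int64(180)), (np.int64(44), np.int64(-4), np.int64(250)), (np.int64(44), np.int64(-9), np.int64(250)), (np.int64(42), np.int64(-11), np.int64(247)), (np.int64(44), np.int64(-13), np.int64(250)), (np.int64(44), np.int64(-18), np.int64(250)), (np.int64(7), np.int64(-32), np.int64(179)), (np.int64(8), np.int64(-42), np.int64(180))]
```

The depth puts the deck at 179 mm and the knob top at 193 mm, as expected. But the visible fingers end near z≈221 mm, while the reported TCP is at 185 mm. I'll check with the side camera.

```bash
python3 - <<'E'
from h import *
p,d,W=cloud("side")
cv2.imwrite("pics/s2.png",cv2.resize(p[60:260,150:350,::-1],None,fx=3,fy=3,interpolation=cv2.INTER_CUBIC))
ci=camera_info("side");T=np.array(ci["camera_from_world"]);c=T@np.append(observe()["tcp_pos"],1);uv=np.array(ci["camera_matrix"])@(c[:3]/c[2]);print("tcp px (no dist)",uv)
t=observe()["tcp_pos"];m=(np.hypot(W[...,0]-t[0],W[...,1]-t[1])<.025)&(d>0)&(W[...,2]>.195)
for lo in range(195,300,8):
    k=m&(W[...,2]*1000>=lo)&(W[...,2]*1000<lo+8);v,u=np.nonzero(k)
    if k.sum():print(lo,k.sum(),u.min(),u.max(),v.min(),v.max(),W[k].mean(0).round(3))
E
```

```text
tcp px (no dist) [236.7919723  157.34138956   1.        ]
211 11 232 242 143 143 [ 0.512 -0.104  0.218]
219 35 232 242 139 142 [ 0.512 -0.105  0.223]
227 41 232 242 136 139 [ 0.512 -0.108  0.231]
235 35 232 242 132 135 [ 0.512 -0.108  0.239]
243 44 232 242 128 132 [ 0.511 -0.109  0.247]
251 43 231 242 125 128 [ 0.511 -0.109  0.255]
259 44 231 242 121 125 [ 0.511 -0.11   0.263]
267 44 231 242 117 121 [ 0.511 -0.112  0.271]
275 21 231 242 116 117 [ 0.511 -0.112  0.277]
```

View pics/s2.png

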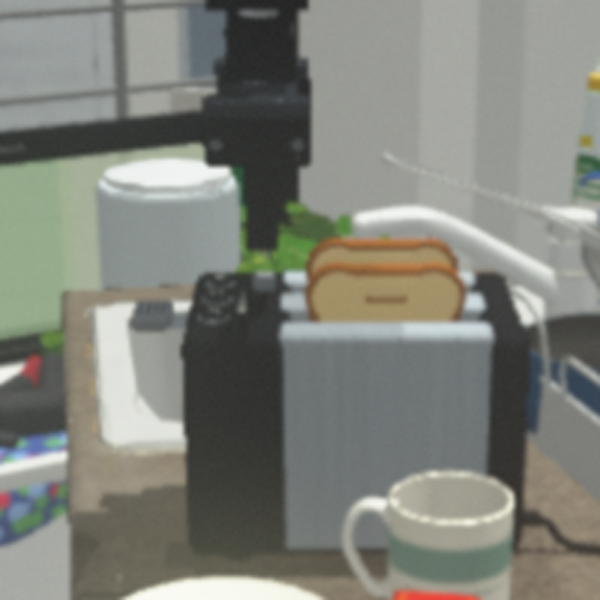

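Both cameras put the real tips at z≈0.217 with the reported TCP at 0.185, so the tips are about 32 mm above the reported point and passed over the knob. I'll use that offset: go back to the left of the knob, then descend to a tip height of about 0.185 (reported 0.153).

{"name": "arm_command", "arguments": {
  "targets": [
    [0,0,0,0,-3,-0.5,1],
    [0,0,0,0,-6,-0.5,1],
    [0,0,0,0,-6.2,0,1],
    [0,0,0,0,-6.2,1.2,1],
    [0,0,0,0,-6.2,2.2,1],
    [0,0,0,0,-6.2,2.8,1],
    [0,0,0,0,-6.2,3.1,1],
    [0,0,0,0,-6.2,3.1,1],
    [0,0,0,0,-6.2,3.1,1]
  ]
}}

```text
clock: 5.1
tcp_pos: [0.5209, -0.0397, 0.1541]
ee_rot: [0.997, -0.074, -0.0, 0.0]
ft_force: [0.6, 0.0, -0.1]
gripper_width: 0.0003
grasp_force: 0.0
```

```bash
python3 - <<'E'
from h import *
p,d,W=cloud("side");t=observe()["tcp_pos"];print(t,observe()["ft_force"])
m=(abs(W[...,0]-t[0])<.012)&(abs(W[...,1]-t[1])<.014)&(d>0)&(W[...,2]>.17)
for lo in range(170,260,6):
    k=m&(W[...,2]*1000>=lo)&(W[...,2]*1000<lo+6)
    if k.sum():print(lo,k.sum(),W[k].mean(0).round(3))
E
```

```text
[ 0.52101195 -0.03970936  0.15428534] [-0.70112446  0.85854385  0.90137447]
170 5 [ 0.523 -0.038  0.175]
176 4 [ 0.526 -0.042  0.177]
182 10 [ 0.52  -0.043  0.187]
188 26 [ 0.522 -0.043  0.191]
194 27 [ 0.521 -0.046  0.197]
200 28 [ 0.521 -0.046  0.203]
206 30 [ 0.521 -0.048  0.209]
212 26 [ 0.521 -0.047  0.215]
218 28 [ 0.522 -0.048  0.221]
224 29 [ 0.521 -0.049  0.227]
230 26 [ 0.521 -0.05   0.233]
236 27 [ 0.52  -0.05   0.239]
242 17 [ 0.518 -0.05   0.245]
```

{"name": "arm_command", "arguments": {
  "targets": [
    [0,0,0,0,0,0.2,1],
    [0,0,0,0,0.8,0.2,1],
    [0,0,0,0,1.4,0.2,1],
    [0,0,0,0,2,0.2,1],
    [0,0,0,0,2.6,0.2,1],
    [0,0,0,0,3.2,0.2,1],
    [0,0,0,0,3.8,0.2,1],
    [0,0,0,0,4.4,0.2,1],
    [0,0,0,0,5,0.2,1],
    [0,0,0,0,5.5,0.2,1],
    [0,0,0,0,5.9,0.2,1],
    [0,0,0,0,6.1,0.2,1]
  ]
}}

```text
clock: 6.15
tcp_pos: [0.5117, -0.1003, 0.152]
ee_rot: [0.997, -0.074, -0.0, 0.0]
ft_force: [-0.1, 1.9, 1.0]
gripper_width: 0.0006
grasp_force: 0.5
```

```bash
cat > k.py <<'E'
from h import *
# knob + key state from wrist cloud, toaster frame (mm, rel. middle key)
p,d,W=cloud("wrist");s=observe()
yaw=-.148;R=np.array([[np.cos(yaw),np.sin(yaw)],[-np.sin(yaw),np.cos(yaw)]])
Q=(W[...,:2]-[.48,-.0857])@R.T*1000;z=W[...,2]*1000
print("tcp",(R@(s["tcp_pos"][:2]-[.48,-.0857])*1000).round(1),s["tcp_pos"][2],s["ft_force"].round(1))
m=(d>0)&(abs(Q[...,0]-34)<14)&(abs(Q[...,1])<45)&(z>187)&(z<196)
if m.sum():print("knob y",np.percentile(Q[m][:,1],[2,50,98]).round(1),"n",m.sum())
E
python3 k.py
```

```text
tcp [33.5 -9.8] 0.15199530877551257 [ 0.8 -0.4 -0.5]
knob y [-27.  -22.6  -6.8] n 500
```

The knob now follows the finger (right edge about −27 mm, centre about −21, with the end stop near −25). I'll push the last few millimetres.

{"name": "arm_command", "arguments": {
  "targets": [
    [0,0,0,0,0.15,0,1],
    [0,0,0,0,0.3,0,1],
    [0,0,0,0,0.4,0,1],
    [0,0,0,0,0.4,0,1]
  ]
}}

```text
clock: 6.53
tcp_pos: [0.5112, -0.1037, 0.152]
ee_rot: [0.997, -0.074, -0.0, 0.0]
ft_force: [0.1, -0.2, -1.4]
gripper_width: 0.0001
grasp_force: 0.0
```

```bash
python3 k.py
```

```text
tcp [ 33.5 -13.2] 0.15199086756816674 [-0.1 -0.2 -0.3]
knob y [-30.6 -26.1 -10.2] n 503
```

{"name": "arm_command", "arguments": {
  "targets": [
    [0,0,0,0,0.1,0,1],
    [0,0,0,0,0.15,0,1],
    [0,0,0,0,0.15,0,1]
  ]
}}

```text
clock: 6.83
tcp_pos: [0.5111, -0.1046, 0.152]
ee_rot: [0.997, -0.074, 0.0, -0.0]
ft_force: [1.3, 5.5, 0.6]
gripper_width: 0.0005
grasp_force: 2.8
```

```bash
python3 k.py
```

```text
tcp [ 33.6 -14.1] 0.1520339421689536 [1.5 5.6 1.1]
knob y [-31.5 -27.1 -11.2] n 494
```

The force rose to 5.5 N and the knob edge is at −31.5 mm, so the slider is at its dark end. Next I'll back off, lift, and move over the lever pad.

{"name": "arm_command", "arguments": {
  "targets": [
    [0,0,0,0,-1.4,0,1],
    [0,0,0,0,-1.4,-3.5,1],
    [0,0,0,0,-1.4,-5.5,1],
    [0,0,0,-4,-1.4,-5.5,1],
    [0,0,0,-8.1,-1.4,-5.5,1],
    [0,0,0,-8.1,-1.4,-5.5,1],
    [0,0,0,-8.1,-1.4,-3,1],
    [0,0,0,-8.1,-1.4,-1,1],
    [0,0,0,-8.1,-1.4,-0.2,1],
    [0,0,0,-8.1,-1.4,-0.2,1]
  ]
}}

```text
clock: 7.72
tcp_pos: [0.4323, -0.0792, 0.1528]
ee_rot: [0.997, -0.074, -0.001, -0.0]
ft_force: [1.1, -0.1, 1.0]
gripper_width: 0.0005
grasp_force: 0.0
```

```bash
python3 - <<'E'
exec(open("k.py").read())
cv2.imwrite("pics/w3.png",cv2.resize(p[60:300,140:440,::-1],None,fx=2.5,fy=2.5,interpolation=cv2.INTER_CUBIC))
E
```

```text
tcp [-47.5  -0.7] 0.15381643675844192 [ 0.4 -0.   1.3]
knob y [-30.9 -25.  -19.6] n 904
```

View pics/w3.png

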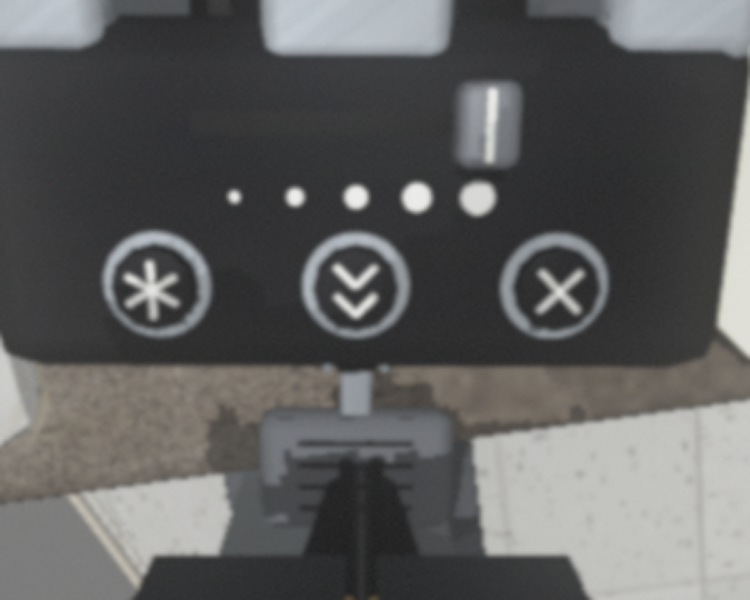

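The picture shows the knob past the biggest dot at (490,125) in the crop. The fingertips are over the lever pad at (360,465). I'll press the lever now.

{"name": "arm_command", "arguments": {
  "targets": [
    [0,0,0,0,0,0.8,1],
    [0,0,0,0,0,1.4,1],
    [0,0,0,0,0,2,1],
    [0,0,0,0,0,2.6,1],
    [0,0,0,0,0,3.2,1],
    [0,0,0,0,0,3.7,1],
    [0,0,0,0,0,4.1,1],
    [0,0,0,0,0,4.3,1],
    [0,0,0,0,0,4.3,1]
  ]
}}

```text
clock: 8.52
tcp_pos: [0.4326, -0.0792, 0.1105]
ee_rot: [0.997, -0.074, -0.001, -0.0]
ft_force: [-0.5, 0.0, 1.2]
gripper_width: 0.0007
grasp_force: 0.0
```

```bash
cat > l.py <<'E'
exec(open("k.py").read())
m=(d>0)&(abs(Q[...,0]+38)<5)&(abs(abs(Q[...,1])-19)<3)&(z<185);print("pad z",np.percentile(z[m],[10,50,90]).round(1),m.sum())
m=(d>0)&(abs(Q[...,0]-60)<45)&(abs(Q[...,1])<60)&(z<240);print("bread top",np.percentile(z[m],[99]).round(1))
for n,y in(("fro",42),("reh",0),("stop",-42)):
    m=(d>0)&(np.hypot(Q[...,0],Q[...,1]-y)<6)&(z<200);print(n,np.median(z[m]).round(1),m.sum())
E
python3 l.py
```

```text
tcp [-47.7  -0.6] 0.11075692217558872 [0.1 0.6 0.1]
knob y [-30.7 -24.7 -19.5] n 1614
pad z [134.4 135.3 136.3] 242
bread top [193.7]
fro 185.3 703
reh 185.2 700
stop 185.3 697
```

The lever is caught: its pad is at 135 mm with no force on the finger. Next I'll hover over the snowflake key.

{"name": "arm_command", "arguments": {
  "targets": [
    [0,0,0,0,0,-3.5,1],
    [0,0,0,0,0,-7.2,1],
    [0,0,0,2.4,-2.1,-7.2,1],
    [0,0,0,4.8,-4.3,-7.2,1],
    [0,0,0,4.8,-4.3,-7.2,1],
    [0,0,0,4.8,-4.3,-5.5,1],
    [0,0,0,4.8,-4.3,-4.9,1],
    [0,0,0,4.8,-4.3,-4.9,1],
    [0,0,0,4.8,-4.3,-4.9,1]
  ]
}}

```text
clock: 9.32
tcp_pos: [0.4864, -0.044, 0.16]
ee_rot: [0.997, -0.074, -0.001, -0.0]
ft_force: [-0.2, 0.3, -0.1]
gripper_width: 0.0004
grasp_force: 0.0
```

```bash
python3 l.py
```

```text
tcp [ 0.5 42.1] 0.16034648143554087 [-0.4  0.2 -0.6]
knob y [-30.4 -24.1 -19.3] n 743
pad z [134.6 135.7 136.3] 16
bread top [193.2]
fro 184.9 12
reh 185.4 315
stop 185.2 313
```

{"name": "arm_command", "arguments": {
  "targets": [
    [0,0,0,0,0,0.6,1],
    [0,0,0,0,0,0.9,1],
    [0,0,0,0,0,1.1,1],
    [0,0,0,0,0,1.1,1],
    [0,0,0,0,0,1.1,1]
  ]
}}

```text
clock: 9.78
tcp_pos: [0.4867, -0.044, 0.149]
ee_rot: [0.997, -0.074, -0.0, 0.0]
ft_force: [-0.5, -1.0, 1.1]
gripper_width: 0.0006
grasp_force: 0.7
```

{"name": "arm_command", "arguments": {
  "targets": [
    [0,0,0,0,0,0.1,1],
    [0,0,0,0,0,0.1,1]
  ]
}}

```text
clock: 9.95
tcp_pos: [0.4868, -0.044, 0.1481]
ee_rot: [0.997, -0.074, 0.0, 0.0]
ft_force: [-0.8, -1.2, 1.6]
gripper_width: 0.0004
grasp_force: 0.9
```

{"name": "arm_command", "arguments": {
  "targets": [
    [0,0,0,0,0,0.1,1],
    [0,0,0,0,0,0.1,1]
  ]
}}

```text
clock: 10.12
tcp_pos: [0.4868, -0.0439, 0.147]
ee_rot: [0.997, -0.074, 0.0, 0.0]
ft_force: [-1.3, -0.7, 1.4]
gripper_width: 0.0009
grasp_force: 1.1
```

{"name": "arm_command", "arguments": {
  "targets": [
    [0,0,0,0,0,0.1,1],
    [0,0,0,0,0,0.1,1]
  ]
}}

```text
clock: 10.28
tcp_pos: [0.4868, -0.0439, 0.146]
ee_rot: [0.997, -0.074, 0.0, 0.0]
ft_force: [-1.0, -1.2, 2.7]
gripper_width: 0.0005
grasp_force: 1.3
```

{"name": "arm_command", "arguments": {
  "targets": [
    [0,0,0,0,0,0.1,1],
    [0,0,0,0,0,0.1,1]
  ]
}}

```text
clock: 10.45
tcp_pos: [0.4869, -0.0439, 0.1454]
ee_rot: [0.997, -0.074, 0.0, 0.0]
ft_force: [-3.0, -0.9, 8.7]
gripper_width: -0.0
grasp_force: 4.3
```

The key is bottomed at 8.7 N, so the tap is done. I'll lift clear.

{"name": "arm_command", "arguments": {
  "targets": [
    [0,0,0,0,0,-1,1],
    [0,0,0,0,0,-4,1],
    [0,0,0,0,0,-8,1],
    [0,0,0,0,0,-10,1],
    [0,0,0,0,0,-10,1],
    [0,0,0,0,0,-10,1],
    [0,0,0,0,0,-10,1]
  ]
}}

```text
clock: 11.03
tcp_pos: [0.4863, -0.0437, 0.244]
ee_rot: [0.997, -0.074, -0.001, -0.0]
ft_force: [1.2, -0.1, 0.3]
gripper_width: 0.0005
grasp_force: 0.0
```

```bash
python3 l.py
```

```text
tcp [-0.1 42.5] 0.24374933999335177 [-0.5  0.6 -0.6]
knob y [-30.8 -24.7 -19.6] n 338
pad z [134.1 135.4 136.1] 91
bread top [193.2]
fro 185.2 164
reh 185.3 165
stop 185.2 167
```

The slider is at its dark end, the lever is down and all three keys are up. I'm handing the job in.

```bash
python3 -c "
from rig import *
print(job_done())"
```

```text
the job is handed in; nothing more can be done
None
```

I handed the job in at about 11 s; `job_done()` returned no verdict, but before hand-in the slider was at its dark end, the lever caught down and, after a snowflake-key tap to its bottom stop (8.7 N), all three keys were up with the arm clear.

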